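Line up the printed test vases by height

ROBOT

A 7-joint arm with a two-finger parallel gripper is mounted at the origin on the work surface. World frame = base frame: x ahead of the robot, y to its left, z up, the work surface at z = 0. Lengths are in m, angles in rad, forces in N, time in s.
With the tool pointing down it reaches from about 0.425 to 1.025 m from the base axis. Payload 3.6 kg.
Tool frame: the origin (TCP) lies midway between the tips of the shut fingers; the grasp point (between the pads) lies 19 mm behind it (env.tcp_to_grasp is the distance from the TCP to the grasp point, in m); z points along the fingers, y is the line along which they close (so a half turn about z gives the same grasp; the last joint's range is limited). The gripper opens to 85 mm and grips with 20 to 120 N. Pads are 22 mm wide; open, the fingers measure 114 mm over their backs; the gripper's body (76 mm by 85 mm) begins 54 mm behind the grasp point. The pads swing forward as they close: fully open they stand 13 mm farther back than shut.
Start: joints at [-1.252, 0.591, 0.048, 1.609, -0.033, 0.943, -0.034], TCP at [0.291, 0.664, 0.231] pointing down, gripper open.
Joint ranges: [-2.69, 2.69], [-0.47, 2.24], [-1.27, 1.36], [0.19, 2.51], [-1.53, 4.68], [0.08, 2.07], [-3.09, 3.09]. Speed limits (rad/s): [2.57, 2.57, 3.14, 3.14, 3.14, 3.14, 3.14].

INTERFACE

Orientations are given as a unit quaternion [w, x, y, z].
In Python, from cell import readout, optics, env gives the robot as it stands.
- The arm moves only by the shell command python3 -m handwheel 'ROWS'. ROWS is JSON, a list that holds one entry, the list of rows, each a list of 7 numbers: the turn, a rotation vector about the tool's x, y, z in rad, then the shift along the tool's x, y, z in mm, then the finger opening in mm, from 0 to 85.4. A call has 1 to 8 rows; each row is the pose to reach, as a shift and turn from the pose commanded when the call began, along the tool's axes at that moment; what a row does not reach only later rows make up. A row lasts 1/8 s, in which the tool goes at most 62.5 mm and 10.7 degrees, less where a joint would pass 70% of its speed; a pose out of reach is approached as far as the arm can. A call with a gripper value outside its range is refused whole. The fingers move at their own pace and stop on an object; the grip force is fixed at half the most. Time passes only in rows, so rows that repeat a pose let the fingers close. It gives the time, the measured TCP pose, the force, the opening and the grip force at its end, in the units of the state.
- readout.state(): the state, without advancing time (a new reading comes with each control period).
- optics.capture(name): name is "scene" or "side" or "wrist"; returns a dict with "frame" (420x560x3 uint8, red, green, blue), "fx", "fy", "cx", "cy" (pixels), "origin" and "orientation" of the camera in the world; the wrist camera has in their place "tool_from_camera" (4x4, takes a point from camera to tool coordinates, whose origin is the TCP and whose axes are the flange's). Camera axes: x right, y up, looking along -z (the intrinsics and any distortion apply to the point x, -y, -z); pixel columns grow to the right and rows downward; lengths in m; the calibration is good to about 2 mm. The wrist camera is an equidistant fisheye: a pixel r from the principal point sees the ray r / f radians off the axis. A picture is of the moment at which its call begins: read the wrist's pose just before it. There is no depth.
- env.hand_in(): hands the job in; it is judged then, once.
The state is a dict: "t": time; "joints": joint angles; "qd": joint speeds; "tau": joint torques, N m; "eef_pos": TCP position; "eef_rot": TCP orientation; "contact_force": force on the tool from outside, world axes, zero at the start; "moment": the same for the moment, N m; "gripper_width": finger opening in m; "finger_force": force on a finger pad.
Only numpy, scipy, OpenCV 4.12 (cv2) and the standard library are available. Lean on these libraries where they do the work, as an engineer would, in place of code of your own. Each camera call takes 0.05 s, during which the arm holds its last target. There are 200 camera calls.

TASK

Stand the four printed test vases on the ware board in order of height, one in the middle of each round cream setter disc: the shortest on the disc next to the yellow end stop, rising to the tallest next to the blue end stop. Do not tip any vase over, and leave them all standing upright, released and still.

Things in the scene. Friction and masses are not known exactly. Their poses are not given: they have to be found in the camera images.
- vase_terracotta: terracotta-red vase with fine horizontal rings, the shortest: 65 mm tall, round, loose, stands upright on the bench. Straight grip band 52 mm in diameter from 14 mm up to 59 mm above its underside, tapering below to a foot 46 mm across. The mouth is only a shallow dark disc on top, closed to fingers. Origin: centre of its underside; z up along its axis. Mass about 0.06 to 0.25 kg.
- vase_white: off-white vase with upright flutes, second shortest: 85 mm tall, round, loose, stands upright on the bench. Straight grip band 52 mm in diameter from 33 mm up to 79 mm above its underside, tapering below to a foot 46 mm across. The mouth is only a shallow dark disc on top, closed to fingers. Origin: centre of its underside; z up along its axis. Mass about 0.06 to 0.25 kg.
- vase_grey: mid-grey vase with slanting ribs, second tallest: 105 mm tall, round, loose, stands upright on the bench. Straight grip band 52 mm in diameter from 53 mm up to 99 mm above its underside, tapering below to a foot 46 mm across. The mouth is only a shallow dark disc on top, closed to fingers. Origin: centre of its underside; z up along its axis. Mass about 0.06 to 0.25 kg.
- vase_black: black vase with small bumps, the tallest: 125 mm tall, round, loose, stands upright on the bench. Straight grip band 52 mm in diameter from 73 mm up to 119 mm above its underside, tapering below to a foot 48 mm across. The mouth is only a shallow dark disc on top, closed to fingers. Origin: centre of its underside; z up along its axis. Mass about 0.06 to 0.25 kg.
- disc_a: one of four alike cream setter discs, 70 mm across, 8 mm thick, fixed in a row (centres about 100 mm apart, not quite straight) on a plywood ware board (110 x 500 mm, 18 mm thick) lying across the bench beyond the vases. Its letter says nothing of its place in the row. Origin: centre of its underside, z = 0.018; flat top at z = 0.026.
- disc_b: one of four alike cream setter discs, 70 mm across, 8 mm thick, fixed in a row (centres about 100 mm apart, not quite straight) on a plywood ware board (110 x 500 mm, 18 mm thick) lying across the bench beyond the vases. Its letter says nothing of its place in the row. Origin: centre of its underside, z = 0.018; flat top at z = 0.026.
- disc_c: one of four alike cream setter discs, 70 mm across, 8 mm thick, fixed in a row (centres about 100 mm apart, not quite straight) on a plywood ware board (110 x 500 mm, 18 mm thick) lying across the bench beyond the vases. Its letter says nothing of its place in the row. Origin: centre of its underside, z = 0.018; flat top at z = 0.026.
- disc_d: one of four alike cream setter discs, 70 mm across, 8 mm thick, fixed in a row (centres about 100 mm apart, not quite straight) on a plywood ware board (110 x 500 mm, 18 mm thick) lying across the bench beyond the vases. Its letter says nothing of its place in the row. Origin: centre of its underside, z = 0.018; flat top at z = 0.026.
- stop_yellow: the yellow end stop: a plastic bar 100 x 22 x 22 mm fixed across one end of the ware board (top at z = 0.040), its centre about 78 mm from the nearest disc's. The other end has the blue one; which end is which changes. Origin: centre of its underside; its long side (x) runs across the board, at right angles to the row; y runs along the row.
- stop_blue: the blue end stop: a plastic bar 100 x 22 x 22 mm fixed across one end of the ware board (top at z = 0.040), its centre about 78 mm from the nearest disc's. The other end has the yellow one; which end is which changes. Origin: centre of its underside; its long side (x) runs across the board, at right angles to the row; y runs along the row.
Mind the look-alikes: they are no part of the job. What is shaped like the vase_grey but green is not meant.

How it is judged:
By the outcome, as a careful person would: the job done as asked, in the order asked, and still so for the second after the job is handed in, with the robot touching nothing.
It also fails if it takes over 115 s, if anything falls off the work surface, if the arm or the gripper's body presses on something with over 40 N, if the wrist force passes 120 N, or if a joint passes its speed limit or range.

## Working session

There is one attempt and no reset: what is moved stays moved. The work goes in short steps, Python scripts to look and compute and a shell command to move; the robot and the scene stay as the last step left them, time stands still between calls to the robot, and variables do not carry over. Pictures are saved under pics/ and viewed, at most 14 in all, crops included, and the job is handed in when it is done.

```bash
ls; mkdir -p pics
python3 - <<'E'
from cell import readout, optics, env
import cv2
s=readout.state()
print({k:s[k] for k in('t','eef_pos','eef_rot','gripper_width')},env.tcp_to_grasp)
for n in('scene','side'):
    c=optics.capture(n); cv2.imwrite(f'pics/{n}0.png',c['frame'][:,:,::-1])
    print(n,{k:c[k] for k in c if k!='frame'})
E
```

```text
pics
{'t': 0.0, 'eef_pos': array([0.29052402, 0.66332912, 0.23014231]), 'eef_rot': array([-1.62702996e-04,  2.04916979e-01,  9.78778701e-01, -1.12200750e-03]), 'gripper_width': 0.08539818057239239} 0.0187
scene {'fx': 533.8158737921501, 'fy': 533.8158737921501, 'cx': 276.52470727262295, 'cy': 208.41729750387003, 'origin': array([ 1.27281376, -0.25929561,  1.01509646]), 'orientation': array([0.76288786, 0.27079702, 0.19032714, 0.55537975])}
side {'fx': 492.06971330314224, 'fy': 492.06971330314224, 'cx': 290.7424523121053, 'cy': 209.03118923849078, 'origin': array([ 0.27641753, -0.88155657,  0.88387937]), 'orientation': array([ 0.90571153,  0.40564663, -0.04759347, -0.11345615])}
```

View pics/scene0.png

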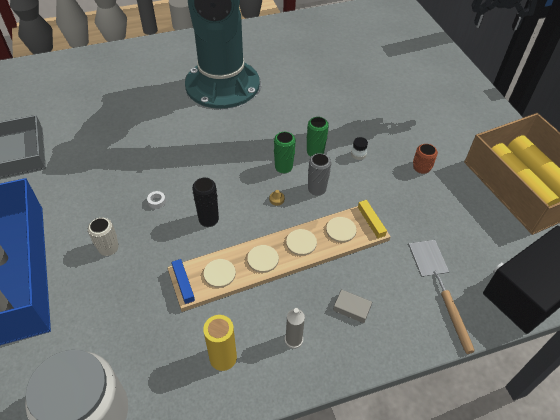

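View pics/side0.png

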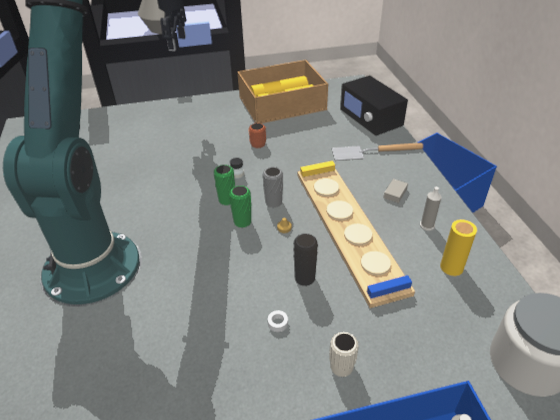

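The scene view has white at (103,236), black at (206,200), grey at (318,173) and terracotta at (425,157), with the green decoys at (285,152) and (317,135). The blue stop is at (182,280), the yellow stop at (372,218), and the discs run from (219,272) to (341,229). The side view matches: white (343,355), black (305,258), grey (273,187), terracotta (257,135).

```bash
cat > h.py <<'E'
import numpy as np, cv2
from scipy.spatial.transform import Rotation as R
from cell import readout, optics, env
def rot(q): return R.from_quat(np.r_[q[1:],q[0]]).as_matrix()
def ray(c,u,v):
    d=np.array([(u-c['cx'])/c['fx'],-(v-c['cy'])/c['fy'],-1.]); return rot(c['orientation'])@d
def plane(c,uv,z):
    d=ray(c,*uv); o=np.array(c['origin']); return (o+d*(z-o[2])/d[2])[:2]
def cross(ca,a,cb,b):
    # intersect the vertical planes through two views' rays
    da,db=ray(ca,*a)[:2],ray(cb,*b)[:2]
    k=np.linalg.solve(np.c_[da,-db],np.array(cb['origin'])[:2]-np.array(ca['origin'])[:2]); return np.array(ca['origin'])[:2]+k[0]*da
def blobs(m,amin=60):
    n,l,s,c=cv2.connectedComponentsWithStats(m.astype(np.uint8)); return sorted([(int(s[i,4]),c[i].round(1).tolist(),s[i,:4].tolist()) for i in range(1,n) if s[i,4]>=amin],reverse=True)
def toolshift(p,yaw=None):
    # shift (mm, tool axes) from present pose to TCP position p
    s=readout.state(); return (rot(s['eef_rot']).T@(np.array(p)-s['eef_pos'])*1000).round(1)
E
cat > m.py <<'E'
from h import *
box={'scene':dict(black=(190,172,225,232),white=(85,212,122,260),grey=(304,150,333,197),terra=(410,140,442,175)),
 'side':dict(black=(290,230,322,290),white=(325,330,362,380),grey=(260,165,288,210),terra=(246,121,270,150))}
H=dict(black=.125,white=.085,grey=.105,terra=.065)
C={n:optics.capture(n) for n in box}; M={}
for n,c in C.items():
    f=c['frame']; hsv=cv2.cvtColor(f,cv2.COLOR_RGB2HSV); g=f.max(2)
    for k,(x0,y0,x1,y1) in box[n].items():
        m=np.zeros(g.shape,bool); m[y0:y1,x0:x1]=(g<(45 if k!='black' else 38))[y0:y1,x0:x1]
        b=blobs(m,20)[0]; M[n,k]=b; print(n,k,b,plane(c,b[1],H[k]-.001 if k!='black' else .0625).round(4))
    m=(hsv[...,2]>150)&(hsv[...,1]<80)
    if n=='scene': m[:,:180]=0;m[:,390:]=0;m[:190]=0;m[290:]=0
    else: m[:,:305]=0;m[:,400:]=0;m[:170]=0;m[280:]=0
    for b in sorted(blobs(m,200),key=lambda b:b[1][0]): print(n,'disc',b,plane(c,b[1],.026).round(4))
    for nm,a,b_ in(('Y',20,32),('B',105,125)):
        m=(hsv[...,0]>a)&(hsv[...,0]<b_)&(hsv[...,1]>170)&(hsv[...,2]>60)
        print(n,nm,[(b,plane(c,b[1],.035).round(3)) for b in blobs(m,100) if b[0]<2000][:4])
for k in H: print(k,'cross',cross(C['scene'],M['scene',k][1],C['side'],M['side',k][1]).round(4))
E
python3 m.py
```

```text
scene black (897, [205.7, 202.2], [193, 178, 25, 49]) [ 0.4848 -0.1629]
scene white (159, [99.0, 224.6], [91, 219, 17, 12]) [ 0.494  -0.4001]
scene grey (128, [319.9, 159.2], [313, 154, 15, 11]) [0.4726 0.12  ]
scene terra (107, [427.4, 148.9], [421, 145, 14, 9]) [0.4855 0.4077]
scene disc (709, [219.2, 272.1], [203, 259, 33, 27]) [ 0.6541 -0.1767]
scene disc (665, [262.6, 257.6], [247, 245, 32, 27]) [ 0.6469 -0.0763]
scene disc (623, [301.2, 241.1], [286, 229, 31, 26]) [0.6309 0.0201]
scene disc (586, [341.2, 228.4], [326, 216, 31, 25]) [0.6253 0.1202]
scene Y []
scene B [((431, [182.8, 280.8], [172, 259, 22, 44]), array([ 0.657, -0.256]))]Traceback (most recent call last):
  File "m.py", line 10, in <module>
    b=blobs(m,20)[0]; M[n,k]=b; print(n,k,b,plane(c,b[1],H[k]-.001 if k!='black' else .0625).round(4))
      ~~~~~~~~~~~^^^
IndexError: list index out of range
```

```bash
sed -i "s/(45 if k!='black' else 38)/(50 if k!='black' else 38 if n=='scene' else 48)/; s/blobs(m,20)\[0\]/(blobs(m,15)+[(0,[0,0])])[0]/" m.py; python3 m.py | grep -v '^scene disc'; python3 -c "
from h import *
c=optics.capture('side')['frame'].max(2);print(c[245:275:4,290:322:3]);print(c[336:350:2,330:358:3])"
```

```text
scene black (720, [206.3, 206.6], [193, 184, 25, 43]) [ 0.4979 -0.1646]
scene white (164, [98.8, 224.6], [91, 219, 17, 12]) [ 0.4938 -0.4005]
scene grey (130, [319.8, 159.2], [313, 154, 15, 11]) [0.4725 0.1198]
scene terra (107, [427.4, 148.9], [421, 145, 14, 9]) [0.4855 0.4077]
scene Y []
scene B [((430, [182.7, 280.7], [172, 259, 22, 44]), array([ 0.657, -0.256]))]
side black (0, [0, 0]) [-0.4918  1.8287]
side white (29, [350.1, 344.6], [346, 337, 8, 13]) [ 0.5049 -0.4078]
side grey (0, [0, 0]) [-0.453   1.6917]
side terra (0, [0, 0]) [-0.4904  1.8237]
side disc (1583, [324.2, 247.7], [305, 192, 48, 88]) [ 0.5497 -0.1049]
side disc (296, [352.6, 261.0], [335, 232, 37, 48]) [ 0.6014 -0.1625]
side disc (5438, [367.7, 213.6], [313, 170, 87, 110]) [ 0.6942 -0.0165]
side Y [((1014, [456.8, 250.8], [441, 221, 35, 54]), array([ 0.847, -0.201])), ((564, [280.2, 85.7], [251, 77, 60, 19]), array([0.629, 0.696]))]
side B [((345, [390.4, 284.3], [369, 276, 42, 17]), array([ 0.656, -0.256]))]
black cross [ 0.0579 -0.1109]
white cross [ 0.5098 -0.3976]
grey cross [-0.0819  0.3824]
terra cross [-0.2706  1.0483]
[[165 140  58  72  71  70  66  72  60  67 162]
 [165 107  52  54  59  59  60  58  57 119 164]
 [164 143  53  52  54  54  54  55  55 118 164]
 [168 130  51  53  54  53  54  54  54 150 164]
 [166 166  50  51  53  53  53  53  53 155 166]
 [164 163  50  51  52  52  52  53  52 163 166]
 [165 166  51  50  51  52  53  50  51 164 165]
 [163 165  50  51  52  50  51  50  50 163 163]]
[[159 180 192  54  52  50  51 148 173 163]
 [161 229  63  53  52  51  51  50 224 160]
 [166 238  52  51  51  50  51  50 170 167]
 [170 237  53  51  51  51  50  51  95 187]
 [150 233  50  51  51  51  49  48 151 184]
 [156 203 154  52  50  51  49  50 231 188]
 [147 209 237  74  50  50  49 107 225 161]]
```

```bash
sed -i "s/(50 if k!='black' else 38 if n=='scene' else 48)/{'scene':(50,60),'side':(70,90)}[n][k=='black']/; s/hsv\[...,2\]>150/hsv[...,2]>(150 if n=='scene' else 200)/" m.py; python3 m.py
```

```text
scene black (991, [205.8, 201.4], [193, 178, 26, 49]) [ 0.4826 -0.1621]
scene white (163, [98.8, 224.6], [91, 219, 17, 12]) [ 0.4938 -0.4005]
scene grey (130, [319.8, 159.2], [313, 154, 15, 11]) [0.4725 0.1198]
scene terra (107, [427.4, 148.9], [421, 145, 14, 9]) [0.4855 0.4077]
scene disc (709, [219.1, 272.0], [203, 259, 33, 27]) [ 0.6538 -0.1769]
scene disc (665, [262.6, 257.6], [247, 245, 32, 27]) [ 0.6469 -0.0763]
scene disc (622, [301.2, 241.1], [286, 229, 31, 26]) [0.6309 0.0201]
scene disc (588, [341.1, 228.3], [326, 216, 31, 25]) [0.625  0.1201]
scene Y []
scene B [((430, [182.7, 280.8], [172, 259, 22, 44]), array([ 0.657, -0.256]))]
side black (1053, [305.0, 258.8], [294, 234, 24, 52]) [ 0.4862 -0.1601]
side white (229, [344.4, 341.7], [336, 334, 18, 16]) [ 0.4967 -0.3992]
side grey (69, [272.4, 171.3], [267, 168, 12, 7]) [0.4748 0.1206]
side terra (41, [256.8, 126.1], [252, 124, 11, 5]) [0.4881 0.4076]
side disc (293, [352.7, 261.3], [335, 233, 37, 47]) [ 0.6013 -0.1634]
side disc (2275, [355.8, 226.4], [310, 170, 90, 108]) [ 0.6483 -0.054 ]
side Y [((1013, [456.8, 250.8], [441, 221, 35, 54]), array([ 0.847, -0.201])), ((562, [280.3, 85.6], [251, 77, 60, 19]), array([0.63 , 0.697]))]
side B [((345, [390.6, 284.4], [369, 276, 42, 17]), array([ 0.656, -0.256]))]
black cross [ 0.4855 -0.1625]
white cross [ 0.4963 -0.4001]
grey cross [0.4745 0.1189]
terra cross [0.4878 0.4058]
```

```bash
cat >> h.py <<'E'
def go(p,yaw=None):
    # row entries (turn in rad, shift in mm) to TCP p, tool down, closing line at world angle yaw (deg)
    s=readout.state(); A=rot(s['eef_rot'])
    if yaw is None: t=np.zeros(3); 
    else:
        y=np.array([np.cos(np.radians(yaw)),np.sin(np.radians(yaw)),0]); z=np.array([0,0,-1.])
        if y@A[:,1]<0: y=-y
        t=R.from_matrix(A.T@np.c_[np.cross(y,z),y,z]).as_rotvec()
    print('t',round(float(s['t']),2),'pos',np.round(s['eef_pos'],4),'yaw',np.degrees(np.arctan2(A[1,1],A[0,1])).round(1),'turn',t.round(3),'shift',(A.T@(np.array(p)-s['eef_pos'])*1000).round(1),'F',np.round(s['contact_force'],1),'w',round(float(s['gripper_width']),4))
E
python3 - <<'E'
from h import *
for n in('scene','side'):
    c=optics.capture(n); h=cv2.cvtColor(c['frame'],cv2.COLOR_RGB2HSV)
    m=(h[...,0]>45)&(h[...,0]<75)&(h[...,1]>120)
    for b in blobs(m,150): print(n,b,plane(c,b[1],.0525).round(3))
c=optics.capture('scene'); print('cap',plane(c,(360,143),.05),'knob',plane(c,(277,195),.02))
for p in [(.487,.407,.23),(.487,.407,.021)]:go(p,90)
go((.487,.407,.1),0)
E
```

```text
scene (597, [283.9, 154.5], [274, 134, 21, 39]) [0.385 0.061]
scene (545, [316.2, 138.2], [307, 118, 21, 38]) [0.354 0.159]
side (982, [233.2, 197.9], [215, 169, 36, 58]) [0.364 0.101]
cap [0.40234689 0.26172109] knob [0.48002256 0.01192695]
t 0.6 pos [0.2908 0.6641 0.2313] yaw 66.4 turn [-0.     0.    -0.413] shift [-282.8 -156.8    1.3] F [-0.3  0.3 -0.3] w 0.0854
t 0.6 pos [0.2908 0.6641 0.2313] yaw 66.4 turn [-0.     0.    -0.413] shift [-282.8 -156.8  210.3] F [-0.3  0.3 -0.3] w 0.0854
t 0.6 pos [0.2908 0.6641 0.2313] yaw 66.4 turn [0.    0.    1.158] shift [-282.8 -156.8  131.3] F [-0.3  0.3 -0.3] w 0.0854
```

```bash
python3 -m handwheel '[[[0,0,-0.1,-60,-35,0,85],[0,0,-0.2,-120,-70,0,85],[0,0,-0.3,-180,-100,0,85],[0,0,-0.413,-230,-130,0,85],[0,0,-0.413,-265,-148,0,85],[0,0,-0.413,-283,-157,1,85],[0,0,-0.413,-283,-157,1,85],[0,0,-0.413,-283,-157,1,85]]]'
python3 - <<'E'
from h import *
go((.487,.407,.02),90)
c=optics.capture('wrist'); cv2.imwrite('pics/w1.png',c['frame'][:,:,::-1]); print({k:c[k] for k in c if k!='frame'})
E
```

```text
t: 1.6
eef_pos: [0.4852, 0.4094, 0.2304]
eef_rot: [-0.001, -0.002, 1.0, 0.001]
contact_force: [-1.0, 0.4, 0.4]
gripper_width: 0.0852
finger_force: 0.0
t 1.6 pos [0.4852 0.4094 0.2304] yaw 90.2 turn [ 0.002 -0.001  0.004] shift [ -2.   -2.8 210.4] F [-1.   0.4  0.4] w 0.0852
{'fx': 325.19226210127806, 'fy': 325.19226210127806, 'cx': 284.451959223305, 'cy': 205.5508713459444, 'tool_from_camera': array([[ 3.30924710e-04,  9.50980156e-01,  3.09251732e-01,
         7.78740265e-02],
       [ 9.99999915e-01, -2.38749053e-04, -3.35904570e-04,
         6.02070929e-04],
       [-2.45605022e-04,  3.09251817e-01, -9.50980154e-01,
        -1.43295108e-01],
       [ 0.00000000e+00,  0.00000000e+00,  0.00000000e+00,
         1.00000000e+00]])}
```

View pics/w1.png

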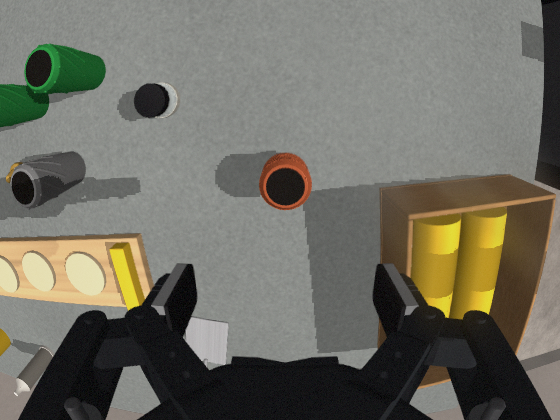

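The wrist view shows the terracotta mouth at (286,186). The box's left wall is at about column 385, and the yellow stop is at (125,275).

```bash
cat >> h.py <<'E'
def wray(c,s,u,v,z):
    x,y=u-c['cx'],v-c['cy']; r=np.hypot(x,y); a=r/c['fx']
    d=np.array([np.sin(a)*x/r,-np.sin(a)*y/r,-np.cos(a)]); T=c['tool_from_camera']; A=rot(s['eef_rot'])
    o=A@T[:3,3]+s['eef_pos']; d=A@T[:3,:3]@d; return (o+d*(z-o[2])/d[2])[:2].round(4)
def mouth(z,g=50,save=None,x=(200,370),y=(60,260)):
    s=readout.state(); c=optics.capture('wrist'); f=c['frame']
    if save: cv2.imwrite(save,f[:,:,::-1])
    m=np.zeros(f.shape[:2],bool); m[y[0]:y[1],x[0]:x[1]]=(f.max(2)<g)[y[0]:y[1],x[0]:x[1]]
    for b in blobs(m,300)[:3]: print(b,wray(c,s,*b[1],z))
    return c,s
E
python3 - <<'E'
from h import *
c,s=mouth(.064)
print('box',wray(c,s,380,190,.07),wray(c,s,410,215,.0),'discs',[wray(c,s,*p,.026) for p in((85,272),(38,271))])
E
```

```text
(1075, [284.6, 186.6], [266, 169, 38, 36]) [0.488  0.4108]
box [0.489  0.5059] [0.5404 0.5725] discs [array([0.6203, 0.1282]), array([0.6286, 0.028 ])]
```

```bash
python3 -m handwheel '[[[0,0,0,-3,-1,50,85],[0,0,0,-3,-1,100,85],[0,0,0,-3,-1,120,85],[0,0,0,-3,-1,125,85],[0,0,0,-3,-1,125,85]]]'
python3 - <<'E'
from h import *
mouth(.064,save='pics/w2.png'); go((.488,.408,.020),90)
E
```

```text
t: 2.33
eef_pos: [0.4907, 0.407, 0.1064]
eef_rot: [0.001, -0.0, 1.0, 0.001]
contact_force: [-0.1, -0.7, -0.0]
gripper_width: 0.0852
finger_force: 0.0
(2688, [289.5, 227.7], [259, 200, 61, 57]) [0.4876 0.4108]
t 2.38 pos [0.491  0.407  0.1069] yaw 90.0 turn [0.002 0.002 0.   ] shift [ 3.2  0.8 86.9] F [-0.6  0.2  0.9] w 0.085
```

View pics/w2.png

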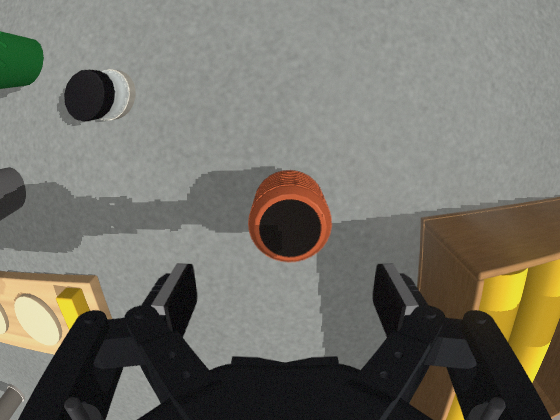

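The mouth is at (289,228), centred between the fingers, so I can go down and grip.

```bash
python3 -m handwheel '[[[0,0,0,3,2,30,85],[0,0,0,3,2,60,85],[0,0,0,3,2,80,85],[0,0,0,3,2,87,85],[0,0,0,3,2,87,85],[0,0,0,3,2,87,48],[0,0,0,3,2,87,48],[0,0,0,3,2,87,48]]]'
python3 -m handwheel '[[[0,0,0,0,0,0,48],[0,0,0,0,0,0,48],[0,0,0,0,0,0,48],[0,0,0,0,0,0,48]]]'
```

```text
t: 3.38
eef_pos: [0.4879, 0.4085, 0.0197]
eef_rot: [0.001, -0.0, 1.0, 0.001]
contact_force: [0.2, 0.4, 6.6]
gripper_width: 0.0507
finger_force: 62.4
t: 3.88
eef_pos: [0.4879, 0.4085, 0.0196]
eef_rot: [0.001, -0.0, 1.0, 0.001]
contact_force: [-0.7, -0.4, 6.8]
gripper_width: 0.0511
finger_force: 62.4
```

```bash
python3 -m handwheel '[[[0,0,0,0,0,-20,48],[0,0,0,0,0,-60,48],[0,0,0,0,0,-100,48],[0,0,0,-15,-30,-120,48],[0,0,0,-35,-75,-120,48],[0,0,0,-60,-125,-120,48],[0,0,0,-85,-175,-120,48],[0,0,0,-105,-220,-120,48]]]'
python3 -m handwheel '[[[0,0,0,-18,-38,0,48],[0,0,0,-28,-58,0,48],[0,0,0,-33,-68,0,48],[0,0,0,-33,-68,0,48],[0,0,0,-33,-68,0,48]]]'
python3 - <<'E'
from h import *
go((.626,.120,.0475),90)
c=optics.capture('scene'); cv2.imwrite('pics/s1.png',c['frame'][:,:,::-1])
s=readout.state(); c=optics.capture('wrist'); cv2.imwrite('pics/w3.png',c['frame'][:,:,::-1])
E
```

```text
t: 4.88
eef_pos: [0.5931, 0.1854, 0.1395]
eef_rot: [0.001, 0.0, 1.0, -0.0]
contact_force: [-0.3, 0.2, -0.8]
gripper_width: 0.0503
finger_force: 62.5
t: 5.5
eef_pos: [0.6243, 0.1223, 0.1383]
eef_rot: [-0.0, -0.002, 1.0, 0.001]
contact_force: [0.3, 0.3, -0.8]
gripper_width: 0.0507
finger_force: 62.5
t 5.5 pos [0.6243 0.1223 0.1383] yaw 90.2 turn [ 0.001 -0.001  0.003] shift [-1.8 -2.5 90.8] F [ 0.3  0.3 -0.8] w 0.0507
```

View pics/w3.png

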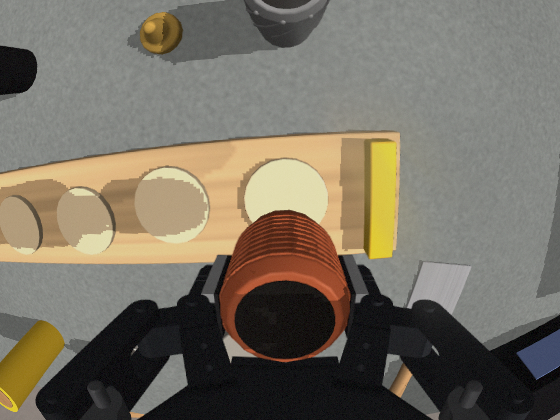

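Terracotta is held upright. The yellow-end disc spans columns 245–328 and is centred near column 286, just ahead of the vase. I'll use the held vase, whose y comes from the tool, to check for bias between the cameras and the robot.

Run:
```python
from h import *
s=readout.state(); P={}
for n in('scene','side'):
    c=optics.capture(n); f=c['frame']; h=cv2.cvtColor(f,cv2.COLOR_RGB2HSV)
    m=((h[...,0]<10)|(h[...,0]>175))&(h[...,1]>120)&(h[...,2]>50)
    m[:100]=0; m[:,:230]=0; m[:,420:]=0
    bs=blobs(m,100)[:3]; P[n]=(c,bs[0][1]); print(n,bs)
    cv2.imwrite(f'pics/{n}2.png',cv2.resize(f[120:280,220:420,::-1],None,fx=3,fy=3))
print(cross(*P['scene'],*P['side']), s['eef_pos'])
im=np.hstack([cv2.imread(f'pics/{n}2.png') for n in P]); cv2.imwrite('pics/b2.png',cv2.resize(im,(800,320)))
s=readout.state(); c=optics.capture('wrist'); f=c['frame'];h=cv2.cvtColor(f,cv2.COLOR_RGB2HSV)
for u in(245,286.5,328): print(wray(c,s,u,195,.026))
```

```text
scene [(424, [348.3, 197.2], [336, 177, 25, 33])]
side [(208, [324.0, 151.6], [319, 137, 17, 26])]
[0.61640685 0.12931958] [0.62441306 0.12201634 0.13824728]
[0.6208 0.0896]
[0.6208 0.1237]
[0.6206 0.1579]
```

View pics/b2.png

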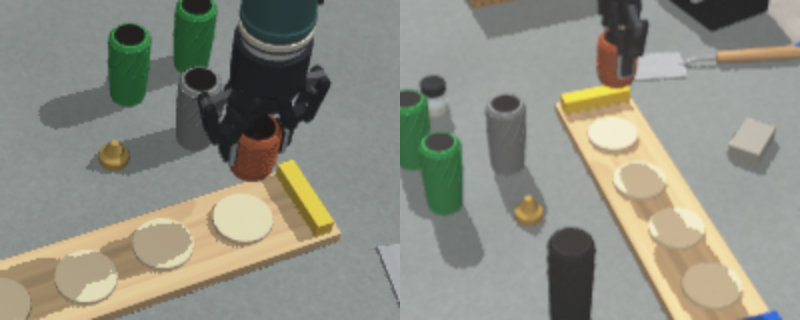

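Both views show the vase upright between the fingers, above and a little behind the yellow-end disc. I'll project the tool's axis into the scene view and compare it there.

```bash
cat >> h.py <<'E'
def proj(c,p):
    q=rot(c['orientation']).T@(np.array(p)-np.array(c['origin'])); return np.array([c['cx']+c['fx']*q[0]/-q[2],c['cy']-c['fy']*q[1]/-q[2]]).round(1)
E
python3 - <<'E'
from h import *
c=optics.capture('scene');h=cv2.cvtColor(c['frame'],cv2.COLOR_RGB2HSV)
m=((h[...,0]<10)|(h[...,0]>175))&(h[...,1]>120)&(h[...,2]>50)
for r in range(185,211,3):
    u=np.flatnonzero(m[r,320:380])+320; print(r,u.min(),u.max(),(u.min()+u.max())/2) if len(u) else 0
for z in(.1186,.15,.18): print(z,proj(c,(.6243,.1222,z)),proj(c,(.6243,.1272,z)),proj(c,(.6293,.1222,z)))
E
```

```text
185 357 360 358.5
188 340 359 349.5
191 339 359 349.0
194 339 358 348.5
197 338 357 347.5
200 338 356 347.0
203 335 355 345.0
206 337 353 345.0
209 341 350 345.5
0.1186 [346.4 202.5] [348.5 201.9] [347.3 204.2]
0.15 [348.  193.1] [350.2 192.6] [348.9 194.8]
0.18 [349.7 183.8] [351.9 183.3] [350.6 185.5]
```

```bash
python3 -c "
from h import *
s=readout.state(); c=optics.capture('wrist'); print(wray(c,s,286,158,.026))"
python3 -m handwheel '[[[0,0,0,-2,-1,40,48],[0,0,0,-2,-1,70,48],[0,0,0,-2,-1,84,48],[0,0,0,-2,-1,88,48],[0,0,0,-2,-1,90,48],[0,0,0,-2,-1,90.5,48],[0,0,0,-2,-1,90.5,48]]]'
```

```text
[0.5904 0.1224]
t: 6.72
eef_pos: [0.6277, 0.1189, 0.0486]
eef_rot: [0.001, -0.0, 1.0, 0.0]
contact_force: [-0.7, -0.2, -0.5]
gripper_width: 0.0508
finger_force: 62.5
```

```bash
python3 -m handwheel '[[[0,0,0,1.5,2,0,48],[0,0,0,1.5,2,0.5,48],[0,0,0,1.5,2,1,48],[0,0,0,1.5,2,1,48]]]'
python3 -m handwheel '[[[0,0,0,0,0,0,56],[0,0,0,0,0,0,62],[0,0,0,0,0,0,70],[0,0,0,0,0,0,70],[0,0,0,0,0,-15,70],[0,0,0,0,0,-40,72],[0,0,0,0,0,-80,80],[0,0,0,0,0,-130,85]]]'
python3 -m handwheel '[[[0,0,0,40,-40,-40,85],[0,0,0,80,-90,-70,85],[0,0,0,110,-145,-70,85],[0,0,0,120,-200,-70,85],[0,0,0,125,-255,-70,85],[0,0,0,128,-310,-70,85],[0,0,0,130,-365,-70,85],[0,0,0,130,-420,-70,85]]]'
```

```text
t: 7.22
eef_pos: [0.6256, 0.1207, 0.0467]
eef_rot: [-0.0, -0.0, 1.0, -0.0]
contact_force: [-0.1, 0.2, -0.5]
gripper_width: 0.0504
finger_force: 62.5
t: 8.22
eef_pos: [0.625, 0.1207, 0.1783]
eef_rot: [-0.001, -0.0, 1.0, -0.0]
contact_force: [-0.2, 0.3, -0.1]
gripper_width: 0.085
finger_force: 0.0
t: 9.22
eef_pos: [0.4955, -0.3009, 0.2481]
eef_rot: [0.001, -0.0, 1.0, -0.0]
contact_force: [0.3, 0.5, -0.0]
gripper_width: 0.0848
finger_force: 0.0
```

Run:
```python
from h import *
c=optics.capture('scene'); cv2.imwrite('pics/s3.png',cv2.resize(c['frame'][130:310,150:400,::-1],None,fx=3,fy=3))
f=c['frame']; m=np.zeros(f.shape[:2],bool); m[170:245,320:365]=(f.max(2)<50)[170:245,320:365]
for b in blobs(m,20)[:2]: print(b,plane(c,b[1],.090))
h=cv2.cvtColor(f,cv2.COLOR_RGB2HSV); m=((h[...,0]<10)|(h[...,0]>175))&(h[...,1]>120); m[:170]=0;m[250:]=0;m[:,:315]=0;m[:,370:]=0
print(blobs(m,50)[:2]); print(proj(c,(.625,.12,.026)),proj(c,(.625,.12,.091)))
go((.496,-.400,.2),90)
```

```text
(161, [343.1, 210.6], [335, 205, 17, 12]) [0.62300264 0.11840778]
[(459, [341.0, 222.4], [330, 204, 25, 32])]
[341.1 228.3] [344.2 210.8]
t 9.28 pos [ 0.4942 -0.3113  0.2485] yaw 89.4 turn [-0.009  0.003 -0.01 ] shift [ -2.5 -88.2  49.3] F [ 0.5 -6.4  0.6] w 0.0849
```

View pics/s3.png

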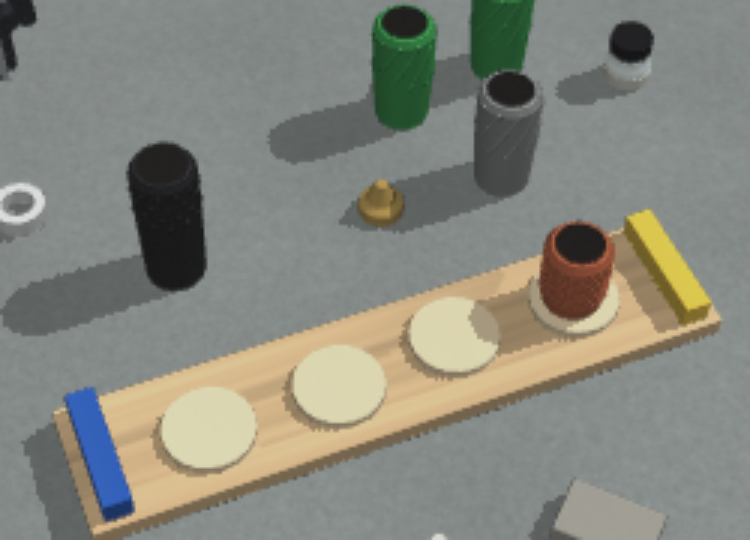

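Terracotta stands upright on the yellow-end disc, mouth at (343,211) in the full frame, about 2 mm from centre and with no lean. That gives a scene-to-robot offset of about +2.5 mm in x and y. White is next.

```bash
python3 -m handwheel '[[[0,0,0,-1,-35,10,85],[0,0,0,-1,-70,20,85],[0,0,0,-1,-90,30,85],[0,0,0,-1,-98,50,85],[0,0,0,-1,-98,70,85],[0,0,0,-1,-98,80,85],[0,0,0,-1,-98,80,85],[0,0,0,-1,-98,80,85]]]'
python3 - <<'E'
from h import *
c,s=mouth(.084,save='pics/w4.png'); go((.4963,-.398,.039),90)
c=optics.capture('scene'); print('tray',[plane(c,p,.06) for p in((35,185),(48,290))])
E
```

```text
t: 10.28
eef_pos: [0.4974, -0.3969, 0.1674]
eef_rot: [0.001, -0.0, 1.0, -0.0]
contact_force: [-0.5, 0.7, -0.2]
gripper_width: 0.0847
finger_force: 0.0
(1894, [283.4, 211.1], [259, 188, 50, 47]) [ 0.4977 -0.3971]
t 10.32 pos [ 0.4975 -0.3972  0.1676] yaw 90.0 turn [-0.001  0.001  0.001] shift [  1.3  -0.7 128.6] F [-0.7  0.6  0.3] w 0.085
tray [array([ 0.30990451, -0.53378108]), array([ 0.6108917, -0.5209066])]
```

View pics/w4.png

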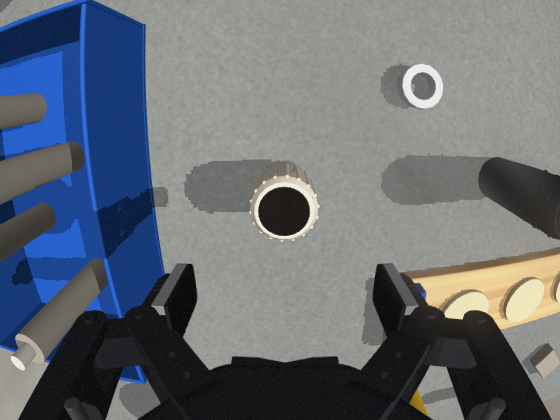

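White's mouth is at (283,211), the tray wall clears the left finger, and the vase is centred. Going down to grip.

```bash
python3 -m handwheel '[[[0,0,0,0.5,-0.5,40,85],[0,0,0,0.5,-0.5,80,85],[0,0,0,0.5,-0.5,110,85],[0,0,0,0.5,-0.5,124,85],[0,0,0,0.5,-0.5,128,85],[0,0,0,0.5,-0.5,128,85],[0,0,0,0.5,-0.5,128,48],[0,0,0,0.5,-0.5,128,48]]]'
python3 -m handwheel '[[[0,0,0,0,0,0,48],[0,0,0,0,0,0,48],[0,0,0,0,0,0,48],[0,0,0,0,0,-15,48],[0,0,0,0,0,-50,48],[0,0,0,0,0,-100,48],[0,0,0,0,0,-140,48],[0,0,0,0,0,-140,48]]]'
```

```text
t: 11.38
eef_pos: [0.4968, -0.398, 0.0398]
eef_rot: [0.001, -0.0, 1.0, -0.0]
contact_force: [-0.5, 3.4, 29.7]
gripper_width: 0.051
finger_force: 42.0
t: 12.38
eef_pos: [0.4983, -0.3995, 0.1833]
eef_rot: [0.003, 0.0, 1.0, -0.002]
contact_force: [-0.8, -0.7, -1.9]
gripper_width: 0.0508
finger_force: 62.7
```

```bash
python3 -m handwheel '[[[0,0,0,-25,20,-20,48],[0,0,0,-60,60,-20,48],[0,0,0,-90,110,-20,48],[0,0,0,-110,165,-20,48],[0,0,0,-122,220,-20,48],[0,0,0,-130,275,-20,48],[0,0,0,-135,330,-20,48],[0,0,0,-136.5,375,-20,48]]]'
python3 -m handwheel '[[[0,0,0,0,25,0,48],[0,0,0,0,38,0,48],[0,0,0,0,44,20,48],[0,0,0,0,45,50,48],[0,0,0,0,45,80,48],[0,0,0,0,45,90,48],[0,0,0,0,45,90,48],[0,0,0,0,45,90,48]]]'
python3 -c "
from h import *
go((.6335,.0224,.0665),90)"
```

```text
t: 13.38
eef_pos: [0.6317, -0.0196, 0.1975]
eef_rot: [-0.001, -0.001, 1.0, 0.0]
contact_force: [-0.4, -0.5, -1.0]
gripper_width: 0.0505
finger_force: 62.8
t: 14.38
eef_pos: [0.6337, 0.0219, 0.1099]
eef_rot: [0.001, 0.0, 1.0, -0.0]
contact_force: [0.5, -0.4, -0.9]
gripper_width: 0.0505
finger_force: 62.8
t 14.38 pos [0.6337 0.0219 0.1099] yaw 90.0 turn [-0.     0.002 -0.   ] shift [ 0.3  0.5 43.4] F [ 0.5 -0.4 -0.9] w 0.0505
```

```bash
python3 -m handwheel '[[[0,0,0,0,0.5,15,48],[0,0,0,0,0.5,30,48],[0,0,0,0,0.5,38,48],[0,0,0,0,0.5,41,48],[0,0,0,0,0.5,43,48],[0,0,0,0,0.5,43,48]]]'
python3 -c "
from h import *
go((.6335,.0224,.0665),90)"
```

```text
t: 15.12
eef_pos: [0.6331, 0.0228, 0.0662]
eef_rot: [0.0, -0.0, 1.0, 0.0]
contact_force: [-0.1, 0.1, 0.5]
gripper_width: 0.0503
finger_force: 62.8
t 15.12 pos [0.6331 0.0228 0.0662] yaw 90.0 turn [0.    0.001 0.   ] shift [-0.4 -0.4 -0.3] F [-0.1  0.1  0.5] w 0.0503
```

```bash
python3 -m handwheel '[[[0,0,0,0,0,0,56],[0,0,0,0,0,0,62],[0,0,0,0,0,0,68],[0,0,0,0,0,0,68],[0,0,0,0,0,-15,68],[0,0,0,0,0,-45,70],[0,0,0,0,0,-90,80],[0,0,0,0,0,-130,85]]]'
python3 -m handwheel '[[[0,0,0,30,15,0,85],[0,0,0,75,45,0,85],[0,0,0,115,72,0,85],[0,0,0,142,90,0,85],[0,0,0,155,98,0,85],[0,0,0,158,99,0,85],[0,0,0,158,99,0,85],[0,0,0,158,99,0,85]]]'
python3 - <<'E'
from h import *
c,s=mouth(.104,save='pics/w5.png'); go((.475,.1215,.060),90)
c=optics.capture('scene'); cv2.imwrite('pics/s4.png',cv2.resize(c['frame'][130:310,150:400,::-1],None,fx=3,fy=3))
f=c['frame']; m=np.zeros(f.shape[:2],bool); m[200:250,280:325]=(f.max(2)<50)[200:250,280:325]
for b in blobs(m,20)[:2]: print(b,plane(c,b[1],.110))
E
```

```text
t: 16.12
eef_pos: [0.633, 0.0228, 0.1984]
eef_rot: [0.001, -0.0, 1.0, 0.0]
contact_force: [0.6, -0.3, -0.8]
gripper_width: 0.0851
finger_force: 0.0
t: 17.12
eef_pos: [0.476, 0.121, 0.1959]
eef_rot: [0.001, 0.001, 1.0, -0.0]
contact_force: [-0.5, 0.1, -0.6]
gripper_width: 0.0851
finger_force: 0.0
(1825, [286.4, 205.9], [262, 183, 49, 47]) [0.475  0.1231]
(1302, [214.9, 80.0], [200, 60, 34, 44]) [0.3799 0.0719]
t 17.18 pos [0.4758 0.121  0.1958] yaw 89.9 turn [-0.     0.001 -0.002] shift [  0.9   0.5 135.8] F [-0.3  0.4 -0.1] w 0.0852
(166, [303.4, 218.4], [296, 213, 16, 12]) [0.63102372 0.02089997]
```

View pics/w5.png

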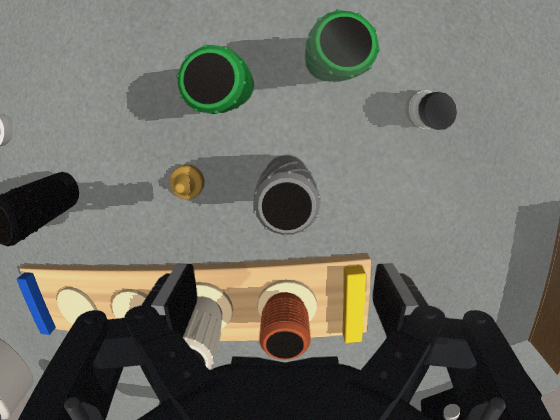

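View pics/s4.png

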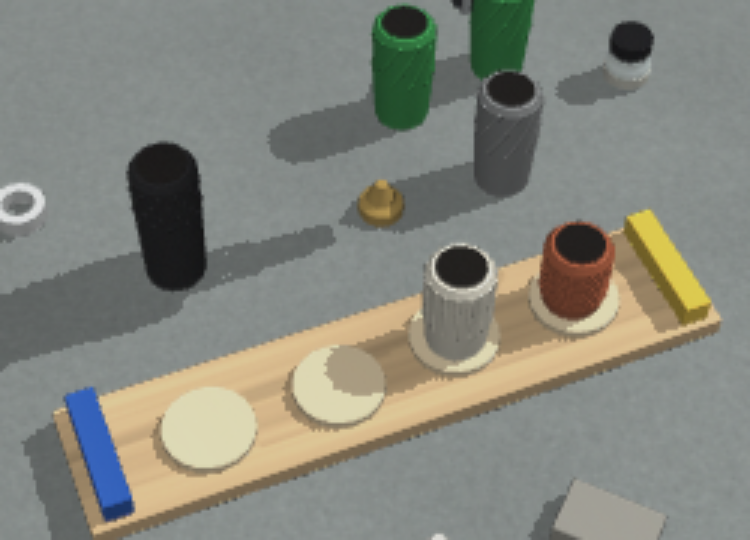

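White stands upright on disc 3, within 1 mm of centre, and terracotta is unchanged. Grey's mouth is at (286,206) in the wrist view, the greens are at (212,80) and (343,42), and the finger paths are clear.

```bash
python3 -m handwheel '[[[0,0,0,0.8,1,45,85],[0,0,0,0.8,1,90,85],[0,0,0,0.8,1,120,85],[0,0,0,0.8,1,132,85],[0,0,0,0.8,1,136,85],[0,0,0,0.8,1,136,85],[0,0,0,0.8,1,136,48],[0,0,0,0.8,1,136,48]]]'
python3 -m handwheel '[[[0,0,0,0,0,0,48],[0,0,0,0,0,0,48],[0,0,0,0,0,0,48],[0,0,0,0,0,-15,48],[0,0,0,0,0,-50,48],[0,0,0,0,0,-100,48],[0,0,0,0,0,-160,48],[0,0,0,0,0,-160,48]]]'
```

```text
t: 18.23
eef_pos: [0.4744, 0.1229, 0.0606]
eef_rot: [0.001, -0.0, 1.0, 0.0]
contact_force: [-0.1, -0.1, 14.6]
gripper_width: 0.0513
finger_force: 19.8
t: 19.23
eef_pos: [0.477, 0.1238, 0.225]
eef_rot: [0.005, -0.0, 1.0, 0.002]
contact_force: [0.1, 0.0, -1.7]
gripper_width: 0.0506
finger_force: 62.8
```

```bash
python3 -m handwheel '[[[0,0,0,-15,-20,0,48],[0,0,0,-45,-60,0,48],[0,0,0,-85,-105,0,48],[0,0,0,-125,-145,0,48],[0,0,0,-155,-175,0,48],[0,0,0,-170,-191,0,48],[0,0,0,-174.5,-196,0,48],[0,0,0,-174.5,-196,20,48]]]'
python3 -m handwheel '[[[0,0,0,0,0,20,48],[0,0,0,0,0,50,48],[0,0,0,0,0,70,48],[0,0,0,0,0,80,48],[0,0,0,0,0,80,48],[0,0,0,0,0,80,48]]]'
python3 -c "
from h import *
go((.6495,-.074,.0865),90)"
```

```text
t: 20.23
eef_pos: [0.6488, -0.0719, 0.2007]
eef_rot: [0.001, -0.001, 1.0, 0.0]
contact_force: [-0.4, 1.3, -1.1]
gripper_width: 0.051
finger_force: 62.7
t: 20.98
eef_pos: [0.6492, -0.0732, 0.1208]
eef_rot: [0.001, -0.0, 1.0, -0.0]
contact_force: [0.1, 0.1, -1.2]
gripper_width: 0.0501
finger_force: 62.7
t 20.98 pos [ 0.6492 -0.0732  0.1208] yaw 90.0 turn [-0.     0.002  0.   ] shift [-0.3 -0.8 34.3] F [ 0.1  0.1 -1.2] w 0.0501
```

```bash
python3 -m handwheel '[[[0,0,0,0,-0.8,12,48],[0,0,0,0,-0.8,24,48],[0,0,0,0,-0.8,30,48],[0,0,0,0,-0.8,32.5,48],[0,0,0,0,-0.8,34,48],[0,0,0,0,-0.8,34,48]]]'
python3 -c "
from h import *
go((.6495,-.074,.0865),90)"
```

```text
t: 21.72
eef_pos: [0.6478, -0.074, 0.087]
eef_rot: [-0.001, -0.0, 1.0, 0.0]
contact_force: [-3.1, 0.3, 7.1]
gripper_width: 0.0507
finger_force: 63.5
t 21.73 pos [ 0.6478 -0.074   0.087 ] yaw 90.0 turn [ 0.    -0.001  0.   ] shift [-1.7 -0.   0.5] F [-3.1  0.3  7.1] w 0.0507
```

```bash
python3 -m handwheel '[[[0,0,0,0,0,-0.5,56],[0,0,0,0,0,-0.5,62],[0,0,0,0,0,-0.5,68],[0,0,0,0,0,-0.5,68],[0,0,0,0,0,-15,68],[0,0,0,0,0,-45,70],[0,0,0,0,0,-90,80],[0,0,0,0,0,-140,85]]]'
python3 -m handwheel '[[[0,0,0,30,-15,-5,85],[0,0,0,75,-40,-5,85],[0,0,0,115,-65,-5,85],[0,0,0,145,-80,-5,85],[0,0,0,158,-86,-5,85],[0,0,0,162,-87,-5,85],[0,0,0,162,-87,-5,85],[0,0,0,162,-87,-5,85]]]'
python3 - <<'E'
from h import *
s=readout.state(); c=optics.capture('wrist'); f=c['frame']; cv2.imwrite('pics/w6.png',f[:,:,::-1])
go((.487,-.161,.079),90)
for g in(25,35,45,60):
    m=np.zeros(f.shape[:2],bool); m[100:250,220:350]=(f.max(2)<g)[100:250,220:350]
    for b in blobs(m,300)[:1]: print(g,b,wray(c,s,*b[1],.124))
c=optics.capture('scene'); f=c['frame']; m=np.zeros(f.shape[:2],bool); m[210:265,243:285]=(f.max(2)<50)[210:265,243:285]
for b in blobs(m,20)[:2]: print(b,plane(c,b[1],.130))
E
```

```text
t: 22.72
eef_pos: [0.6481, -0.074, 0.2277]
eef_rot: [-0.0, -0.0, 1.0, 0.0]
contact_force: [-0.6, -0.1, 0.6]
gripper_width: 0.0847
finger_force: 0.0
t: 23.72
eef_pos: [0.4879, -0.1602, 0.2309]
eef_rot: [0.001, -0.001, 1.0, 0.0]
contact_force: [0.5, -0.5, -0.1]
gripper_width: 0.085
finger_force: 0.0
t 23.77 pos [ 0.4877 -0.1603  0.2308] yaw 90.1 turn [0.    0.001 0.002] shift [  0.8  -0.7 151.8] F [-0.1  0.2  0.4] w 0.0847
25 (726, [279.5, 165.2], [255, 150, 56, 46]) [ 0.4584 -0.1634]
35 (3117, [284.6, 188.9], [254, 150, 63, 77]) [ 0.4776 -0.1594]
45 (3631, [284.9, 189.8], [254, 149, 63, 78]) [ 0.4783 -0.1592]
60 (3701, [285.0, 189.7], [254, 149, 64, 78]) [ 0.4782 -0.1591]
(200, [261.6, 229.4], [253, 223, 18, 14]) [ 0.64599075 -0.07705375]
```

View pics/w6.png

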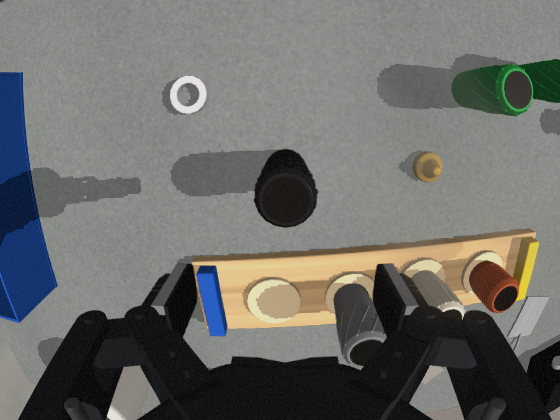

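Grey stands on disc 2, about 1 mm from centre in the scene view. Black's rim circle is centred near (285,196).

```bash
python3 -c "
from h import *
s=readout.state(); c=optics.capture('wrist'); print(wray(c,s,285.3,196,.122), wray(c,s,285.3,227,.122)); go((.487,-.161,.079),90)"
```

```text
[ 0.4835 -0.159 ] [ 0.5104 -0.1589]
t 23.88 pos [ 0.4872 -0.1605  0.2307] yaw 90.1 turn [0.    0.    0.001] shift [  0.2  -0.5 151.7] F [-0.7  0.4  0.4] w 0.0851
```

```bash
python3 -m handwheel '[[[0,0,0,1.5,0.5,45,85],[0,0,0,1.5,0.5,95,85],[0,0,0,1.5,0.5,130,85],[0,0,0,1.5,0.5,147,85],[0,0,0,1.5,0.5,152,85],[0,0,0,1.5,0.5,152,85],[0,0,0,1.5,0.5,152,48],[0,0,0,1.5,0.5,152,48]]]'
python3 -m handwheel '[[[0,0,0,0,0,0,48],[0,0,0,0,0,0,48],[0,0,0,0,0,0,48],[0,0,0,0,0,0,48]]]'
python3 -m handwheel '[[[0,0,0,0,0,-15,48],[0,0,0,0,0,-50,48],[0,0,0,0,0,-100,48],[0,0,0,0,0,-130,48],[0,0,0,0,0,-140,48],[0,0,0,0,0,-140,48]]]'
python3 - <<'E'
from h import *
go((.6565,-.1745,.105),90)
c=optics.capture('scene');f=c['frame'].max(2)
for r in range(150,215,5):
    u=np.flatnonzero(f[r,170:250]<60)+170
    if len(u): print(r,u.min(),u.max(),len(u))
s=readout.state()['eef_pos']
for z in(0,.03,.05): print(proj(c,s+np.array([0,0,-.079+z])))
E
```

```text
t: 24.88
eef_pos: [0.4855, -0.1606, 0.0797]
eef_rot: [0.001, -0.0, 1.0, -0.0]
contact_force: [-0.1, 0.5, 13.3]
gripper_width: 0.0513
finger_force: 19.0
t: 25.38
eef_pos: [0.4856, -0.1605, 0.0799]
eef_rot: [0.001, -0.0, 1.0, -0.0]
contact_force: [-0.1, 1.3, 5.1]
gripper_width: 0.0504
finger_force: 61.8
t: 26.12
eef_pos: [0.4847, -0.1605, 0.2191]
eef_rot: [0.0, -0.0, 1.0, -0.0]
contact_force: [-0.6, 0.2, -2.4]
gripper_width: 0.0507
finger_force: 63.0
t 26.12 pos [ 0.4847 -0.1605  0.2191] yaw 90.0 turn [-0.     0.001  0.   ] shift [-171.8  -14.   114.2] F [-0.6  0.2 -2.4] w 0.0507
150 179 211 30
155 180 211 29
160 188 211 24
165 189 212 24
170 190 212 23
175 191 213 23
180 192 213 22
185 195 209 15
[203.5 179.5]
[202.2 170.2]
[201.3 163.8]
```

```bash
python3 -m handwheel '[[[0,0,0,-25,-2,0,48],[0,0,0,-70,-6,0,48],[0,0,0,-115,-10,0,48],[0,0,0,-150,-13,0,48],[0,0,0,-167,-14,0,48],[0,0,0,-171,-14,20,48],[0,0,0,-171,-14,50,48],[0,0,0,-171,-14,75,48]]]'
python3 -m handwheel '[[[0,0,0,0,0,5,48],[0,0,0,0,0,5,48],[0,0,0,0,0,5,48],[0,0,0,0,0,5,48]]]'
python3 -c "
from h import *
go((.6565,-.1745,.106),90)"
```

```text
t: 27.18
eef_pos: [0.6527, -0.174, 0.1397]
eef_rot: [-0.003, -0.0, 1.0, 0.001]
contact_force: [0.0, 0.7, -2.0]
gripper_width: 0.0505
finger_force: 63.0
t: 27.68
eef_pos: [0.6566, -0.1747, 0.14]
eef_rot: [0.001, -0.0, 1.0, -0.0]
contact_force: [-0.3, 0.1, -1.5]
gripper_width: 0.0505
finger_force: 62.9
t 27.68 pos [ 0.6566 -0.1747  0.14  ] yaw 90.0 turn [-0.     0.002  0.   ] shift [ 0.2  0.2 34. ] F [-0.3  0.1 -1.5] w 0.0505
```

```bash
python3 -m handwheel '[[[0,0,0,0,0,12,48],[0,0,0,0,0,24,48],[0,0,0,0,0,30,48],[0,0,0,0,0,32.5,48],[0,0,0,0,0,34,48],[0,0,0,0,0,34,48]]]'
python3 -c "
from h import *
go((.6565,-.1745,.106),90)"
```

```text
t: 28.42
eef_pos: [0.6554, -0.1742, 0.1061]
eef_rot: [-0.001, -0.0, 1.0, 0.0]
contact_force: [-3.8, 0.7, 5.7]
gripper_width: 0.0505
finger_force: 63.8
t 28.43 pos [ 0.6554 -0.1742  0.1061] yaw 90.0 turn [ 0.001 -0.001  0.   ] shift [-1.1 -0.3  0.1] F [-3.8  0.7  5.7] w 0.0505
```

Contact is made, so I'll release and back away.

```bash
python3 -m handwheel '[[[0,0,0,0,0,-0.5,56],[0,0,0,0,0,-0.5,62],[0,0,0,0,0,-0.5,68],[0,0,0,0,0,-0.5,68],[0,0,0,0,0,-15,68],[0,0,0,0,0,-45,70],[0,0,0,0,0,-90,80],[0,0,0,0,0,-130,85]]]'
python3 -m handwheel '[[[0,0,0,40,0,-20,85],[0,0,0,90,0,-40,85],[0,0,0,140,0,-50,85],[0,0,0,180,0,-50,85],[0,0,0,200,0,-50,85],[0,0,0,200,0,-50,85],[0,0,0,200,0,-50,85],[0,0,0,200,0,-50,85]]]'
python3 - <<'E'
from h import *
go((.65,-.17,.3),90)
for n in('scene','side'):
    c=optics.capture(n); f=c['frame']; 
    if n=='scene':
        m=f.max(2)<60; m[:190]=0;m[300:]=0;m[:,:195]=0;m[:,240:]=0
        print(blobs(m,100)[:2],proj(c,(.6541,-.1767,.0885)))
    a=f[150:310,160:400] if n=='scene' else f[130:310,270:430]
    cv2.imwrite(f'pics/{n}9.png',cv2.resize(a[:,:,::-1],(400,int(400*a.shape[0]/a.shape[1]))))
a,b=[cv2.imread(f'pics/{n}9.png') for n in('scene','side')]; a=cv2.copyMakeBorder(a,0,b.shape[0]-a.shape[0],0,0,0); cv2.imwrite('pics/f.png',np.hstack([a,b]))
E
```

```text
t: 29.42
eef_pos: [0.6563, -0.1746, 0.2374]
eef_rot: [0.001, -0.0, 1.0, -0.0]
contact_force: [0.8, 0.6, 0.2]
gripper_width: 0.0848
finger_force: 0.0
t: 30.42
eef_pos: [0.4577, -0.1744, 0.2848]
eef_rot: [0.0, -0.001, 1.0, -0.0]
contact_force: [0.1, 0.4, -0.3]
gripper_width: 0.0846
finger_force: 0.0
t 30.43 pos [ 0.4577 -0.1744  0.2848] yaw 90.1 turn [-0.     0.001  0.001] shift [-192.3    4.1  -15.1] F [ 0.1  0.4 -0.3] w 0.0846
[(1122, [217.4, 255.0], [203, 231, 28, 51])] [217.  256.1]
```

View pics/f.png

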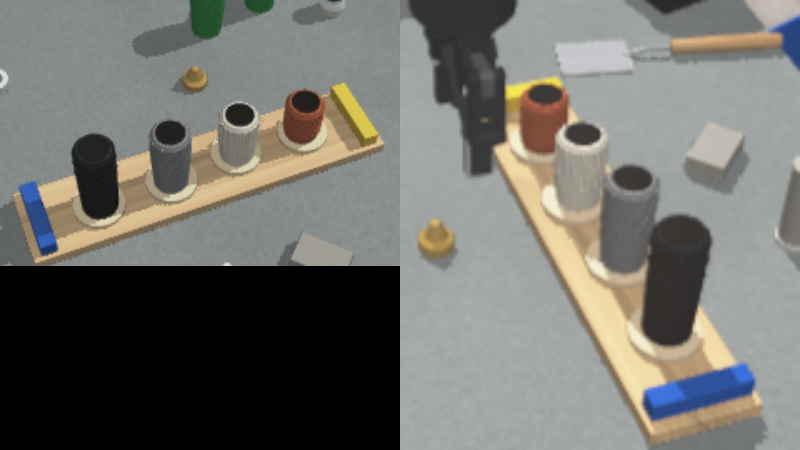

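All four vases stand upright on their discs, from terracotta at the yellow end to black at the blue end, and the gripper is clear of them.

```bash
python3 -c "
from cell import env
print(env.hand_in())"
```

```text
the job is handed in; nothing more can be done
None
```

All four vases stand upright and released on their discs, in order of height: terracotta by the yellow stop, then white, grey, and black by the blue stop, each within about 2 mm of centre in the scene camera; the job was handed in at about 30 s, and no verdict came back.

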